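# Reset the stop and hover the setting block over the sensor

### The arm

A 6-joint arm with a two-finger parallel gripper is mounted at the origin on a cart in front of the work surface, level with it; the furniture and walls round the work are solid. World frame = base frame: x ahead of the robot, y to its left, z up, the work surface at z = 0. Lengths are in m, angles in rad, forces in N, time in s.
With the tool pointing down it reaches from about 0.3 to 0.875 m from the base axis. Payload 6.4 kg.
Tool frame: the origin (TCP) lies midway between the tips of the shut fingers; the grasp point (between the pads) lies 19 mm behind it; z points along the fingers, y is the line along which they close (so a half turn about z gives the same grasp; the last joint's range is limited). The gripper opens to 85 mm and grips with 20 to 120 N. Pads are 22 mm wide; open, the fingers measure 114 mm over their backs; the gripper's body (76 mm by 85 mm) begins 54 mm behind the grasp point. The pads swing forward as they close: fully open they stand 13 mm farther back than shut.
Start: joints at [-1.447, 0.181, 1.607, -0, 1.354, -0.206], TCP at [0.186, -0.544, 0.231] pointing down, gripper open.
Joint ranges: [-2.99, 2.99], [-0.89, 2.07], [0.3, 2.58], [-1.14, 4.28], [0, 2.63], [-3.12, 3.12]. Speed limits (rad/s): [2.57, 2.57, 3.01, 3.14, 3.14, 3.14].

### API

Orientations are given as a unit quaternion [w, x, y, z].
In Python, from rig import get_state, grab_frame, order, regions_of, place_of gives the robot as it stands.
- The arm moves only by the tool drive_tool, never from a script. Its argument "rows" is a list of rows, each a list of 2 entries, a list of its own where there are three numbers: the shift along the tool's x, y, z in mm, then the turn about the tool's z in rad. A call has 1 to 12 rows; each row shifts and turns the commanded pose from where the row before left it, along the tool's axes as they then stand; what a row does not reach is not made up. A row lasts 1/8 s, in which the tool goes at most 62.5 mm and 10.7 degrees, less where a joint would pass 70% of its speed; a pose out of reach is approached as far as the arm can. A call with a gripper value outside its range is refused whole. "gripper" is the opening, from 0 (shut) to 1 (fully open), set as the call begins (left out, the last holds). The fingers move at their own pace and stop on an object; the grip force is fixed at half the most. Time passes only in rows, so rows that do not move let the fingers close. It gives the time, the measured TCP pose, the force, the opening and the grip force at its end, in the units of the state.
- get_state(): the state, without advancing time (a new reading comes with each control period).
- grab_frame(name): name is "side" or "top" or "wrist"; returns a dict with "color" (400x640x3 uint8, blue, green, red), "mtx" (3x3 intrinsics, pixels), "position" and "rotation" of the camera in the world. Camera axes: x right, y up, looking along -z (the intrinsics and any distortion apply to the point x, -y, -z); pixel columns grow to the right and rows downward; lengths in m; the calibration is good to about 2 mm. A picture is of the moment at which its call begins. There is no depth.
- order.job_done(): hands the job in; it is judged then, once.
Trained networks look in the newest picture that a camera, given by its name, has taken for a name from the list of things; names that differ only in an ending like _2 or _b are one class to them, and where a whole thing is asked for, a point or a joint stands for the part that bears it (a point fixed in the world has none). Each returns a list of dicts, best first, with "confidence" (0 to 1); they miss things now and then, are a little off and sometimes report something else, mostly with a low value. They report only what shows in the picture. A call takes as long as a camera call. They do not tell look-alikes from the thing itself.
- regions_of(camera, target): "region" (400x640 bool, what is visible of it) and "pixel" ([column, row] in pixels, amid what is visible of it).
- place_of(camera, target): "pixel" ([column, row] in pixels: a listed point, or the origin of a listed thing).
The state is a dict: "time_s": time; "joints": joint angles; "joint_velocities": joint speeds; "joint_efforts": joint torques, N m; "tool_pos": TCP position; "ee_rot": TCP orientation; "contact_force": force on the tool from outside, world axes, zero at the start; "torque": the same for the moment, N m; "finger_gap": finger opening in m; "finger_force": force on a finger pad.
Only numpy, scipy, OpenCV 4.12 (cv2) and the standard library are available. Lean on these libraries where they do the work, as an engineer would, in place of code of your own. Each camera call takes 0.05 s, during which the arm holds its last target. There are 200 camera calls.

### The job

Put the height-checking station back into service: first press the red stop mushroom on its box fully down and let it spring back, then turn its head clockwise as far as it goes to reset it. Next lift the taller of the two ground steel blocks over the station's yellow guard rail and stop with it hovering about 1 cm above the round orange sensor face, centred on it, level and with its sides square to the station. Touch neither the sensor nor any other part of the station with anything, leave all else on the bench where it is, and finish still holding the block there in the air.

Things in the scene. Friction and masses are not known exactly. Their poses are not given: they have to be found in the camera images.
- stop_button (a joint): Travel of the red mushroom on the yellow and grey stop box, in m: 0 = up (rest), 0.007 = fully down. A spring pushes it up: about 1.2 N at the start of the travel, 5.4 N at the bottom.
- stop_head (a joint): Turn of the red mushroom head about its vertical axis, in rad: 0 to 0.1 at the start, grows CLOCKWISE seen from above, hard stop at 1.05 (fully reset). Light friction (0.03 N m); it stays where it is left. The head turns equally whether up or pressed.
- stop_top (a point): Centre of the top of the red mushroom head: round, 40 mm across, 21 mm tall, upright sides between 5 and 17 mm below the top; a white bar on top turns with it. With the button up the top is 88 mm above the bench and the head's underside 67 mm. To turn it, grip the head across its sides from above.
- tall_block_center (a point): Centre (14 mm above its underside) of the TALLER ground steel block, 30 (x) x 35 (y) x 28 (z, upright) mm, about 0.22 kg, loose on the bench. This is the block to carry.
- low_block_center (a point): Centre (10 mm above its underside) of the lower ground steel block, 30 x 35 x 20 mm, loose; a bystander. The two blocks may swap places.
- sensor_face (a point): Centre of the round orange sensor face, 28 mm across, facing up 46 mm above the bench, in the middle of the station; x and y axes are parallel to the station's sides. The sensor (at most 41 mm across) stands on a 56 x 56 mm foot that ends 18 mm above the bench.
- ring_stack: Stack of plated rings on a peg, 63 x 75 mm, 128 mm tall, loose, standing; origin at its underside. A bystander and obstacle.
- loose_ring: Plated ring with an ear, 74 x 62 x 9 mm, loose, lying flat; origin at its underside. A bystander.
- green_marker: White marker pen with a green cap, 135 mm long (along y), 16 mm thick, loose, lying; origin at its underside. A bystander.
- stop_box: Fixed stop box under the mushroom, 74 x 74 mm, flat yellow top 50 mm above the bench; a black collar 48 mm across on it ends at 54 mm. Origin on the bench under the mushroom's axis. Place and yaw vary.
- station: Checking station, fixed; origin on the bench under the sensor. Blue plate 140 x 140 x 8 mm with a square yellow guard rail of 8 mm bar all round: bar axes 58 mm from the centre, rail top 64 mm above the bench, on four corner posts. Place and yaw vary.
- tall_block: The same taller block; origin at the centre of its underside.
Things that resemble listed ones, but are neither listed nor needed, are in the scene too. What is shaped like the tall_block but brown or turquoise is not meant.

How it is judged:
By the outcome, as a careful person would: the job done as asked, in the order asked, and still so for the second after the job is handed in, while the arm keeps its last pose, push and grip.
It also fails if it takes over 61 s, if anything falls off the work surface, if the arm or the gripper's body presses on something with over 40 N, if the wrist force passes 120 N, or if a joint passes its speed limit or range.

## Working session

There is one attempt and no reset: what is moved stays moved. The work goes in short steps, Python scripts to look and compute and a tool call to move; the robot and the scene stay as the last step left them, time stands still between calls to the robot, and variables do not carry over. Pictures are saved under pics/ and viewed, at most 10 in all, crops included, and the job is handed in when it is done.

Besides the shell and the picture viewer there is one more tool, called after "Emit:" as name(argument=value, ...) on one line, values as JSON. drive_tool: Moves the arm, as the interface text tells. Its arguments: {"type":"object","properties":{"rows":{"type":"array","items":{"type":"array"}},"gripper":{"type":"number"}},"required":["rows"]}

```bash
mkdir -p pics; cat > h.py <<'E'
import numpy as np, cv2
from rig import get_state, grab_frame, order, regions_of, place_of
def ray(f,px):
    K=np.array(f["mtx"]);u=np.linalg.solve(K,[px[0],px[1],1.]);d=np.array([u[0],-u[1],-u[2]])
    R=np.array(f["rotation"])
    return np.array(f["position"]),R@d
def at(f,px,z):
    p,d=ray(f,px);return p+d*(z-p[2])/d[2]
def proj(f,P):
    R=np.array(f["rotation"]);c=R.T@(np.array(P)-np.array(f["position"]));v=np.array(f["mtx"])@[c[0],-c[1],-c[2]];return v[:2]/v[2]
Z=dict(stop_top=.088,tall_block_center=.014,low_block_center=.010,sensor_face=.046,ring_stack=0,loose_ring=0,green_marker=0,stop_box=0,station=0,tall_block=0)
E
python3 - <<'E'
from h import *
print({k:np.round(v,3).tolist() if not np.isscalar(v) else v for k,v in get_state().items()})
for c in ("top","side"):
    f=grab_frame(c);cv2.imwrite(f"pics/{c}0.png",f["color"])
    print(c,f.keys(),np.round(f["position"],3))
    for n,z in Z.items():
        for d in place_of(c,n)[:3]: print(n,round(d["confidence"],2),np.round(d["pixel"]),np.round(at(f,d["pixel"],z),4)[:2])
E
```

```text
{'time_s': 0.0, 'joints': [-1.447, 0.182, 1.608, -0.0, 1.354, -0.206], 'joint_velocities': [-0.0, -0.0, -0.002, 0.002, 0.002, -0.002], 'joint_efforts': [-0.001, -44.487, -35.134, -0.0, 0.009, -0.0], 'tool_pos': [0.186, -0.543, 0.23], 'ee_rot': [-0.001, 0.986, 0.164, 0.0], 'contact_force': [0.624, -0.959, -0.915], 'torque': [0.03, -0.028, 0.033], 'finger_force': 0.0, 'finger_gap': 0.08574645176567075}
top dict_keys(['color', 'mtx', 'position', 'rotation']) [ 0.324 -0.021  1.501]Traceback (most recent call last):
  File "<stdin>", line 7, in <module>
  File "h.py", line 8, in at
    p,d=ray(f,px);return p+d*(z-p[2])/d[2]
        ~~~^^^^^^
  File "h.py", line 6, in ray
    return np.array(f["position"]),R@d
                                   ~^~
ValueError: matmul: Input operand 1 has a mismatch in its core dimension 0, with gufunc signature (n?,k),(k,m?)->(n?,m?) (size 3 is different from 4)
```

```bash
sed -i 's/np.array(f\["rotation"\])/rot(f["rotation"])/' h.py; cat >> h.py <<'E'
from scipy.spatial.transform import Rotation
def rot(q): return Rotation.from_quat(np.array(q)[[1,2,3,0]]).as_matrix()
E
python3 - <<'E'
from h import *
for c in ("top","side"):
    f=grab_frame(c);cv2.imwrite(f"pics/{c}0.png",f["color"])
    print(c,np.round(f["position"],3),np.round(f["mtx"],1).tolist())
    for n,z in Z.items():
        for d in place_of(c,n)[:3]: print(n,round(d["confidence"],2),np.round(d["pixel"]),np.round(at(f,d["pixel"],z),4)[:2])
E
```

```text
top [ 0.324 -0.021  1.501] [[519.9, 0.0, 318.2], [0.0, 519.9, 197.4], [0.0, 0.0, 1.0]]
stop_top 0.55 [233. 191.] [0.6167 0.2197]
tall_block_center 0.66 [355. 225.] [ 0.5289 -0.1212]
tall_block_center 0.53 [334. 226.] [ 0.5254 -0.0607]
tall_block_center 0.51 [280. 215.] [0.5593 0.0951]
low_block_center 0.55 [306. 189.] [0.6361 0.0188]
sensor_face 0.61 [418. 260.] [ 0.4261 -0.2941]
ring_stack 0.69 [368. 192.] [ 0.6298 -0.1621]
ring_stack 0.54 [420. 258.] [ 0.4342 -0.3076]
loose_ring 0.65 [263. 248.] [0.465  0.1443]
loose_ring 0.44 [233. 188.] [0.6419 0.2349]
green_marker 0.56 [299. 155.] [0.7439 0.0403]
stop_box 0.71 [232. 195.] [0.6211 0.2376]
station 0.89 [417. 262.] [ 0.4248 -0.2994]
station 0.26 [263. 246.] [0.4716 0.1435]
tall_block 0.69 [360. 220.] [ 0.5449 -0.1367]
tall_block 0.52 [282. 214.] [0.5659 0.0904]
tall_block 0.49 [327. 227.] [ 0.5262 -0.0404]
side [ 0.413 -0.821  0.404] [[413.0, 0.0, 322.9], [0.0, 413.0, 199.8], [0.0, 0.0, 1.0]]
stop_top 0.66 [320. 164.] [0.6214 0.2172]
tall_block_center 0.83 [296. 223.] [0.5233 0.0212]
tall_block_center 0.76 [312. 254.] [ 0.5321 -0.1282]
tall_block_center 0.64 [306. 209.] [0.5586 0.0908]
low_block_center 0.54 [340. 219.] [0.6282 0.0241]
sensor_face 0.76 [264. 293.] [ 0.4298 -0.2878]
ring_stack 0.64 [364. 268.] [ 0.6214 -0.1805]
loose_ring 0.47 [266. 210.] [0.4659 0.1472]
green_marker 0.75 [389. 218.] [0.7473 0.0232]
stop_box 0.96 [323. 198.] [0.6222 0.1884]
stop_box 0.19 [364. 264.] [ 0.6252 -0.1664]
station 0.92 [265. 323.] [ 0.4274 -0.2971]
station 0.34 [343. 217.] [0.6423 0.0541]
tall_block 0.76 [310. 261.] [ 0.527  -0.1307]
tall_block 0.7 [304. 214.] [0.5545 0.0962]
tall_block 0.68 [262. 294.] [ 0.4293 -0.2209]
```

View pics/top0.png

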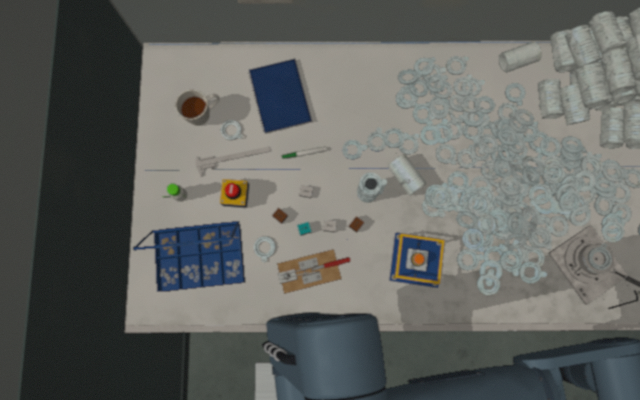

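View pics/side0.png

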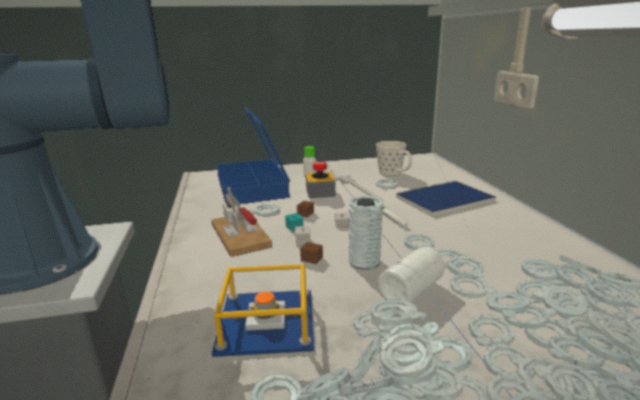

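The top picture shows the stop box at (233,191), the station at (418,260), and two steel blocks at (331,226) and (309,191). The brown and turquoise look-alikes are at (280,215), (356,224) and (305,229). The side picture agrees with this. I'll set out for the button.

Emit:
drive_tool(gripper=0, rows=[[[36.4,-32.2,0],0],[[36.4,-32.2,0],0],[[36.4,-32.2,0],0],[[36.4,-32.2,0],0],[[36.4,-32.2,0],0],[[36.4,-32.2,0],0],[[36.4,-32.2,0],0],[[36.4,-32.2,0],0],[[36.4,-32.2,0],0]])

```text
time_s: 2.33
tool_pos: [0.403, -0.1624, 0.2316]
ee_rot: [0.0, 0.986, 0.164, 0.0]
contact_force: [0.9, -0.8, -0.1]
finger_gap: -0.0
finger_force: 0.0
```

```bash
python3 - <<'E'
from h import *
s=get_state();print(s["tool_pos"],s["joints"])
f=grab_frame("wrist");cv2.imwrite("pics/w1.png",f["color"]);print(np.round(f["position"],3),np.round(rot(f["rotation"]),2).tolist())
for n,z in Z.items():
    for d in place_of("wrist",n)[:3]: print(n,round(d["confidence"],2),np.round(d["pixel"]),np.round(at(f,d["pixel"],z),4)[:2])
E
```

```text
[ 0.40300199 -0.16238437  0.23162145] [-6.57600875e-01 -1.49734202e-01  1.94147647e+00  6.15403812e-06
  1.34882741e+00  5.83571052e-01]
[ 0.466 -0.141  0.374] [[0.32, 0.91, 0.25], [-0.95, 0.31, 0.09], [0.0, -0.26, 0.96]]
tall_block_center 0.75 [324.  68.] [ 0.5337 -0.1275]
tall_block_center 0.63 [195.  30.] [0.5232 0.0248]
tall_block_center 0.59 [262.  50.] [ 0.5282 -0.0535]
low_block_center 0.32 [261.  47.] [ 0.5311 -0.0499]
low_block_center 0.18 [416. 189.] [ 0.4351 -0.2917]
sensor_face 0.83 [430. 198.] [ 0.4326 -0.2971]
loose_ring 0.73 [427. 194.] [ 0.4316 -0.3129]
loose_ring 0.63 [95. 53.] [0.462 0.14 ]
loose_ring 0.39 [262.  52.] [ 0.5285 -0.0502]
stop_box 0.47 [261.  50.] [ 0.53   -0.0484]
station 0.69 [416. 190.] [ 0.4319 -0.2959]
station 0.29 [428. 198.] [ 0.4272 -0.3157]
station 0.28 [262.  48.] [ 0.5326 -0.0487]
tall_block 0.86 [201.  35.] [0.5226 0.023 ]
tall_block 0.67 [323.  71.] [ 0.5318 -0.1262]
tall_block 0.55 [264.  48.] [ 0.5329 -0.0517]
```

View pics/w1.png

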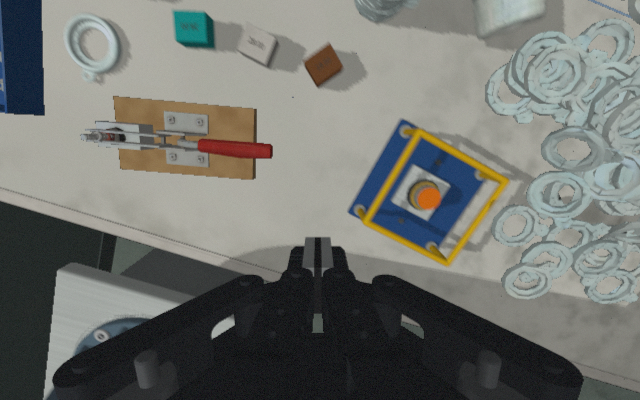

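The wrist view shows the station at (416,190), the white steel block at (260,47), turquoise at (194,30) and brown at (323,66). On to the button.

Emit:
drive_tool(rows=[[[40.9,-36.1,0],0],[[40.9,-36.1,0],0],[[40.9,-36.1,0],0],[[40.9,-36.1,0],0],[[40.9,-36.1,0],0],[[40.9,-36.1,0],0],[[40.9,-36.1,0],0],[[40.9,-36.1,20],0],[[0,0,20],0]])

```text
time_s: 4.0
tool_pos: [0.6194, 0.2179, 0.1898]
ee_rot: [-0.0, 0.986, 0.165, 0.0]
contact_force: [-0.1, -0.6, -0.6]
finger_gap: 0.0002
finger_force: 0.0
```

```bash
cat >> h.py <<'E'
def tool(P):
    s=get_state();R=rot(s["ee_rot"]);return np.round(R.T@(np.array(P)-s["tool_pos"])*1000,1)
E
python3 - <<'E'
from h import *
s=get_state();print(s["tool_pos"],s["joints"],s["contact_force"])
f=grab_frame("wrist");cv2.imwrite("pics/w2.png",f["color"])
for n in("stop_top","stop_box","tall_block_center","low_block_center"):
    for d in place_of("wrist",n)[:3]: 
        p=at(f,d["pixel"],Z[n]);print(n,round(d["confidence"],2),np.round(d["pixel"]),np.round(p,4),tool(p))
for d in regions_of("wrist","stop_top")[:2]: print(d["confidence"],d["pixel"],cv2.boundingRect(d["region"].astype(np.uint8)))
E
```

```text
[0.61935575 0.21794371 0.18980305] [1.57653594e-01 3.93895216e-01 1.42524424e+00 6.50815866e-04
 1.32240220e+00 1.39578803e+00] [-0.10513196 -0.57125956 -0.63871677]
stop_top 0.72 [315. 200.] [0.6228 0.2206 0.088 ] [ 8.6 -3.3 99.3]
stop_box 0.93 [313. 180.] [0.6239 0.2248 0.    ] [ 10.6  -7.6 189.2]
stop_box 0.4 [314. 197.] [0.604  0.2161 0.    ] [-11.   -5.8 189.3]
tall_block_center 0.88 [539. 327.] [ 0.5365 -0.1256  0.014 ] [-186.4  295.3  177.2]
tall_block_center 0.76 [488. 316.] [ 0.5296 -0.0527  0.014 ] [-169.5  224.1  177.2]
tall_block_center 0.63 [398. 263.] [0.5618 0.0911 0.014 ] [-92.6  98.3 177.1]
low_block_center 0.77 [477. 232.] [0.63   0.0138 0.01  ] [-53.8 193.2 182.1]
0.72 [309.7, 197.1] (290, 174, 44, 43)
```

View pics/w2.png

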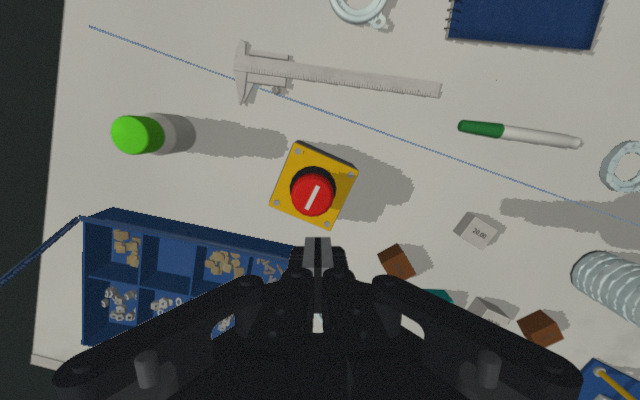

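The mushroom centre is at (312,196), up, with its white bar. The block at (479,230) reads "20.00", so it is the low one and the other is the tall one. Next I'll descend to just above the mushroom.

Emit:
drive_tool(rows=[[[9.5,-4.5,20],0],[[0,0,25],0],[[0,0,25],0],[[0,0,17],0],[[0,0,10],0],[[0,0,0],0]])

```text
time_s: 5.05
tool_pos: [0.6258, 0.2225, 0.0942]
ee_rot: [0.0, 0.986, 0.164, -0.0]
contact_force: [-0.3, 0.4, 0.0]
finger_gap: -0.0002
finger_force: 0.0
```

Emit:
drive_tool(rows=[[[0,0,4],0],[[0,0,4],0],[[0,0,3],0],[[0,0,1.5],0],[[0,0,0],0]])

```text
time_s: 5.68
tool_pos: [0.6265, 0.2229, 0.0824]
ee_rot: [-0.0, 0.986, 0.164, 0.001]
contact_force: [0.2, -0.1, 4.0]
finger_gap: 0.0001
finger_force: 2.0
```

Emit:
drive_tool(rows=[[[0,0,1.5],0],[[0,0,1],0],[[0,0,0.5],0],[[0,0,0],0]])

```text
time_s: 6.18
tool_pos: [0.6267, 0.223, 0.0806]
ee_rot: [0.0, 0.986, 0.164, 0.001]
contact_force: [-0.9, -0.7, 12.0]
finger_gap: -0.0
finger_force: 5.8
```

Bottomed out (12 N against the 5.4 N spring). I'll release, rise and open.

Emit:
drive_tool(rows=[[[0,0,-5],0],[[0,0,-15],0],[[0,0,-25],0],[[0,0,-25],0],[[0,0,-10],0],[[0,0,0],0]])

```text
time_s: 6.92
tool_pos: [0.6259, 0.2228, 0.1592]
ee_rot: [0.0, 0.986, 0.164, 0.0]
contact_force: [0.7, -0.1, 0.3]
finger_gap: -0.0002
finger_force: 0.0
```

Emit:
drive_tool(gripper=1, rows=[[[0,0,0],0],[[0,0,0],0],[[0,0,0],0],[[0,0,0],0]])

```text
time_s: 7.42
tool_pos: [0.6258, 0.2228, 0.1584]
ee_rot: [0.0, 0.986, 0.164, -0.0]
contact_force: [-0.1, 0.1, -0.2]
finger_gap: 0.0721
finger_force: 0.0
```

```bash
python3 - <<'E'
from h import *
s=get_state();print(s["tool_pos"],s["joints"])
f=grab_frame("wrist");im=f["color"].astype(int);cv2.imwrite("pics/w3.png",f["color"][100:330,180:460])
m=((im[...,2]>90)&(im[...,1]<60)&(im[...,0]<60)).astype(np.uint8)
n,l,st,c=cv2.connectedComponentsWithStats(m);i=1+st[1:,4].argmax();print(st[i],c[i])
x,y,w,h,_=st[i];q=(x+(w-1)/2,y+(h-1)/2);print(q,at(f,q,.080),tool(at(f,q,.080)))
for d in place_of("wrist","stop_top")[:1]: p=at(f,d["pixel"],.088);print(d,p,tool(p))
print(proj(f,[*s["tool_pos"][:2],.088]))
E
```

```text
[0.62575778 0.22276466 0.15844564] [ 1.63717362e-01  4.40757169e-01  1.42714312e+00 -1.46690744e-05
  1.27424851e+00  1.40472668e+00]
[ 290  188   49   49 1603] [313.76668746 211.79787898]
(np.float64(314.0), np.float64(212.0)) [0.6247682  0.22453301 0.08      ] [-0.4 -2.  78.6]
{'pixel': [314.1, 218.1], 'confidence': 0.76} [0.62230581 0.22352225 0.088     ] [-3.1 -1.9 70.7]
[316.39510712 214.48946521]
```

View pics/w3.png

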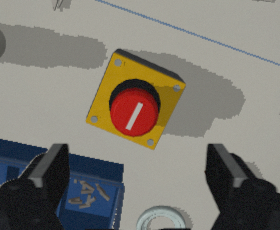

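The crop shows the mushroom up again and centred between the open fingers, about 2 mm to one side. I'll descend and grip.

Emit:
drive_tool(gripper=1, rows=[[[-1,-2,20],0],[[0,0,25],0],[[0,0,25],0],[[0,0,20],0],[[0,0,10],0],[[0,0,0],0]])

```text
time_s: 8.28
tool_pos: [0.6238, 0.2243, 0.0578]
ee_rot: [-0.0, 0.986, 0.164, -0.001]
contact_force: [-0.0, 0.2, 0.7]
finger_gap: 0.0854
finger_force: 0.0
```

Emit:
drive_tool(gripper=0, rows=[[[0,0,0],0],[[0,0,0],0],[[0,0,0],0],[[0,0,0],0],[[0,0,0],0],[[0,0,0],0]])

```text
time_s: 9.02
tool_pos: [0.6246, 0.2251, 0.0592]
ee_rot: [-0.0, 0.986, 0.164, 0.001]
contact_force: [0.1, 6.1, 2.4]
finger_gap: 0.0374
finger_force: 59.9
```

Emit:
drive_tool(rows=[[[0,0,0],0.1],[[0,0,0],0.1],[[0,0,0],0.1],[[0,0,0],0.1],[[0,0,0],0.1],[[0,0,0],0.1],[[0,0,0],0.1],[[0,0,0],0.1],[[0,0,0],0.1],[[0,0,0],0.05],[[0,0,0],0]])

```text
time_s: 10.4
tool_pos: [0.6244, 0.2244, 0.059]
ee_rot: [-0.0, 0.952, -0.305, 0.0]
contact_force: [-1.5, 3.2, 0.6]
finger_gap: 0.0375
finger_force: 59.9
```

```bash
python3 - <<'E'
from h import *
s=get_state();print(s["tool_pos"],s["joints"],s["torque"],s["finger_gap"])
E
```

```text
[0.62443254 0.2243503  0.05898287] [ 1.66462957e-01  5.56923644e-01  1.47973497e+00 -5.75414435e-05
  1.10466374e+00  2.35702645e+00] [ 0.29624159  0.06027917 -0.02659782] 0.037511738995444875
```

Emit:
drive_tool(rows=[[[0,0,0],0.05],[[0,0,0],0.05],[[0,0,0],0.05],[[0,0,0],0.05],[[0,0,0],0]])

```text
time_s: 11.02
tool_pos: [0.6244, 0.2244, 0.0589]
ee_rot: [-0.0, 0.917, -0.398, 0.0]
contact_force: [1.2, 2.8, 2.0]
finger_gap: 0.0373
finger_force: 62.5
```

```bash
python3 - <<'E'
from h import *
s=get_state();print(s["tool_pos"],s["joints"],s["torque"],s["finger_gap"])
E
```

```text
[0.62440076 0.2243581  0.05890453] [1.66456781e-01 5.56994957e-01 1.47981042e+00 2.09782286e-06
 1.10455515e+00 2.55619519e+00] [0.37426104 0.02230332 0.01181734] 0.037328793042795606
```

Emit:
drive_tool(gripper=1, rows=[[[0,0,0],0],[[0,0,0],0],[[0,0,0],0],[[0,0,0],0],[[0,0,-15],0],[[0,0,-25],0],[[0,0,-25],0],[[0,0,-25],0],[[0,0,-10],0],[[0,0,0],0]])

```text
time_s: 12.28
tool_pos: [0.6249, 0.2245, 0.16]
ee_rot: [-0.001, 0.917, -0.399, 0.001]
contact_force: [-0.4, -0.0, 0.3]
finger_gap: 0.0852
finger_force: 0.0
```

```bash
python3 - <<'E'
from h import *
s=get_state();print(s["tool_pos"],s["joints"],s["torque"],s["finger_gap"])
f=grab_frame("wrist");cv2.imwrite("pics/w4.png",f["color"][100:330,180:460])
def bar(im,f):
    im=im.astype(int);h=im
    m=((im[...,2]>90)&(im[...,1]<60)&(im[...,0]<60)).astype(np.uint8)
    n,l,st,c=cv2.connectedComponentsWithStats(m);i=1+st[1:,4].argmax()
    hull=cv2.convexHull(np.argwhere(l==i)[:,::-1].astype(np.int32));k=np.zeros(m.shape,np.uint8);cv2.fillPoly(k,[hull],1)
    w=np.argwhere((k>0)&(im.min(2)>110))[:,::-1];print(st[i],len(w))
    return w
w=bar(f["color"],f);P=np.array([at(f,q,.088)[:2] for q in w]);P0=P-P.mean(0);u=np.linalg.svd(P0)[2][0];print("after",P.mean(0),np.degrees(np.arctan2(u[1],u[0])))
E
```

```text
[0.62485466 0.22446042 0.15998691] [ 1.66500434e-01  4.36909019e-01  1.42922692e+00 -7.29830224e-06
  1.27340095e+00  2.55744464e+00] [-0.01973612 -0.01739603  0.02929957] 0.08523524309677867
[ 295  190   48   46 1517] 135
after [0.62382685 0.22446162] 118.13030643101189
```

View pics/w4.png

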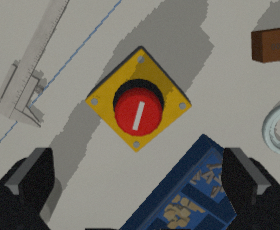

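```bash
cat > b.py <<'E'
from h import *
def ang(im,f):
    r=im.astype(int);m=((r[...,2]>90)&(r[...,1]<60)&(r[...,0]<60)).astype(np.uint8)
    l,st=cv2.connectedComponentsWithStats(m)[1:3];i=1+st[1:,4].argmax()
    k=np.zeros_like(m);cv2.fillPoly(k,[cv2.convexHull(np.argwhere(l==i)[:,::-1].astype(np.int32))],1)
    w=np.argwhere((k>0)&(r[...,0]>90));P=np.array([at(f,q[::-1],.088)[:2] for q in w]);u=np.linalg.svd(P-P.mean(0))[2][0]
    return np.degrees(np.arctan2(u[1],u[0]))%180,P.mean(0),len(w)
E
python3 - <<'E'
from b import *
s=get_state();f=grab_frame("wrist");Rt=rot(s["ee_rot"]);Rc=rot(f["rotation"])
Rel=Rt.T@Rc;t=Rt.T@(f["position"]-s["tool_pos"]);print(t)
print("after",ang(f["color"],f))
def fr(q,p):
    q=np.array(q)/np.linalg.norm(q);R=rot(q);Q=Rotation.from_matrix(R@Rel).as_quat()
    return dict(mtx=f["mtx"],rotation=Q[[3,0,1,2]],position=R@t+p)
a=cv2.imread("pics/w3.png");im=np.zeros((400,640,3),np.uint8);im[100:330,180:460]=a
print("before w3",ang(im,fr([0,.9864,.1643,0],[.62576,.22276,.15845])))
im=cv2.imread("pics/w2.png")
print("before w2",ang(im,fr([0,.9864,.1643,0],[.61936,.21794,.1898])))
E
```

```text
[ 0.06737549  0.00032195 -0.14267716]
after (np.float64(118.3066429526742), array([0.62396451, 0.22421416]), 155)
before w3 (np.float64(173.2590873972144), array([0.62455515, 0.22497574]), 157)
before w2 (np.float64(172.83700677640726), array([0.62466237, 0.22459608]), 130)
```

The bar turned 0.96 rad plus a starting angle of about 0.08, which is about the full travel. I'll confirm the hard stop with a short second twist.

Emit:
drive_tool(gripper=1, rows=[[[0,0,25],0],[[0,0,25],0],[[0,0,25],0],[[0,0,19],0],[[0,0,8],0],[[0,0,0],0]])

```text
time_s: 13.12
tool_pos: [0.624, 0.2243, 0.0562]
ee_rot: [0.0, 0.917, -0.399, -0.0]
contact_force: [0.7, -0.4, 0.7]
finger_gap: 0.0855
finger_force: 0.0
```

Emit:
drive_tool(gripper=0, rows=[[[0,0,0],0],[[0,0,0],0],[[0,0,0],0],[[0,0,0],0],[[0,0,0],0],[[0,0,0],0.06],[[0,0,0],0.06],[[0,0,0],0.06],[[0,0,0],0.06]])

```text
time_s: 14.25
tool_pos: [0.6241, 0.2245, 0.0568]
ee_rot: [0.0, 0.862, -0.506, -0.0]
contact_force: [-0.7, -0.8, 0.7]
finger_gap: 0.0379
finger_force: 59.8
```

```bash
python3 - <<'E'
from h import *
s=get_state();print(s["tool_pos"],s["joints"],s["torque"],s["finger_gap"])
E
```

```text
[0.62407723 0.22445415 0.05680652] [ 1.66724917e-01  5.59724728e-01  1.48056139e+00 -9.16713970e-05
  1.10174222e+00  2.79895946e+00] [-0.04094776  0.17661323  0.62519361] 0.037925480894981066
```

Emit:
drive_tool(gripper=1, rows=[[[0,0,0],0],[[0,0,0],0],[[0,0,0],0],[[0,0,0],0],[[0,0,-15],0],[[0,0,-25],0],[[0,0,-25],0],[[0,0,-25],0],[[0,0,-10],0],[[0,0,0],0]])

```text
time_s: 15.5
tool_pos: [0.6249, 0.2245, 0.158]
ee_rot: [-0.001, 0.863, -0.506, 0.001]
contact_force: [0.9, -0.1, 0.6]
finger_gap: 0.0855
finger_force: 0.0
```

```bash
python3 - <<'E'
from b import *
s=get_state();print(s["tool_pos"],s["joints"])
f=grab_frame("wrist");print("after",ang(f["color"],f))
E
```

```text
[0.62485177 0.22445768 0.15798133] [ 1.66495579e-01  4.38955019e-01  1.43066186e+00 -4.19690223e-06
  1.26994194e+00  2.79742870e+00]
after (np.float64(115.67406370395724), array([0.62393028, 0.22439675]), 149)
```

The hard stop is confirmed: 0.63 N m reaction at a total turn of about 1.05 rad. Now to the tall block, turning the tool so the fingers close along x.

Emit:
drive_tool(rows=[[[32.4,36.4,-7],0],[[32.4,36.4,-7],0],[[32.4,36.4,-7],0],[[32.4,36.4,-7],0],[[32.4,36.4,-7],0],[[32.4,36.4,-7],0],[[0,0,0],-0.165],[[0,0,0],-0.165],[[0,0,0],-0.165],[[0,0,0],-0.165],[[0,0,0],-0.165],[[0,0,0],-0.165]])

```text
time_s: 17.05
tool_pos: [0.5279, -0.0517, 0.1973]
ee_rot: [-0.0, 0.999, -0.032, -0.001]
contact_force: [0.3, 0.8, 0.6]
finger_gap: 0.0854
finger_force: 0.0
```

Emit:
drive_tool(rows=[[[0,0,0],-0.165],[[0,0,0],-0.165],[[0,0,0],-0.165],[[0,0,0],-0.165],[[0,0,0],-0.165],[[0,0,0],-0.165],[[0,0,0],-0.165],[[0,0,0],-0.165],[[0,0,0],-0.165],[[0,0,0],-0.165],[[0,0,0],0]])

```text
time_s: 18.42
tool_pos: [0.528, -0.0518, 0.1975]
ee_rot: [-0.001, 0.704, 0.71, -0.001]
contact_force: [-0.4, -0.1, 0.4]
finger_gap: 0.0855
finger_force: 0.0
```

```bash
python3 - <<'E'
from h import *
s=get_state();print(s["tool_pos"],s["joints"])
f=grab_frame("wrist");cv2.imwrite("pics/w5.png",f["color"])
for n in("tall_block_center",):
    for d in place_of("wrist",n)[:4]: 
        p=at(f,d["pixel"],Z[n]);print(n,round(d["confidence"],2),np.round(d["pixel"]),np.round(p,4),tool(p))
for d in regions_of("wrist","tall_block_center")[:4]: print(d["confidence"],d["pixel"],cv2.boundingRect(d["region"].astype(np.uint8)))
E
```

```text
[ 0.52803902 -0.05177056  0.19753652] [-3.21604357e-01  1.16745999e-01  1.75073953e+00 -2.91471871e-05
  1.27641681e+00 -3.29154192e-01]
tall_block_center 0.75 [320. 245.] [ 0.5326 -0.1275  0.014 ] [-75.8   4.2 183.9]
tall_block_center 0.63 [314. 118.] [0.5239 0.0244 0.014 ] [ 76.1  -3.6 184. ]
tall_block_center 0.6 [316. 186.] [ 0.5269 -0.0523  0.014 ] [ -0.6  -1.1 183.9]
tall_block_center 0.56 [351.  50.] [0.5626 0.0927 0.014 ] [144.3  35.4 184. ]
0.97 [319.1, 183.5] (305, 167, 29, 36)
0.9 [352.2, 48.2] (328, 22, 44, 52)
0.78 [312.9, 118.7] (294, 99, 36, 40)
0.68 [321.4, 245.0] (304, 226, 36, 39)
```

View pics/w5.png

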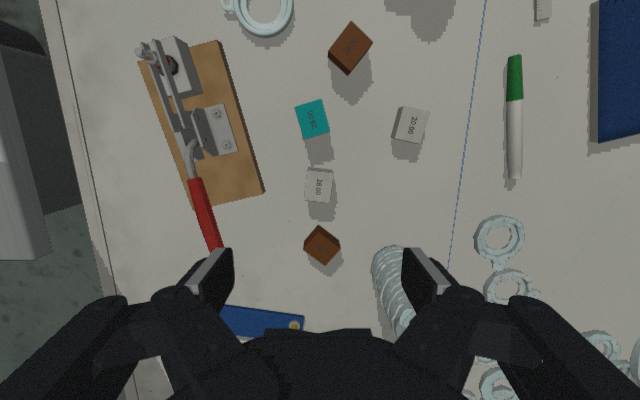

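The picture shows the tall block ("28.00") at (319,185), directly below the tool and nearly square to it, short side across the fingers. I'll measure its yaw.

```bash
python3 - <<'E'
from h import *
f=grab_frame("wrist");im=f["color"]
r=regions_of("wrist","tall_block_center")
r=min(r,key=lambda d:np.hypot(d["pixel"][0]-319,d["pixel"][1]-185))
m=r["region"];g=cv2.cvtColor(im,cv2.COLOR_BGR2GRAY)
t=cv2.threshold(g[m].reshape(-1,1),0,255,cv2.THRESH_OTSU)[0];print("otsu",t)
mm=(m&(g>t)).astype(np.uint8);mm=cv2.morphologyEx(mm,cv2.MORPH_CLOSE,np.ones((5,5)))
for q in (mm,m.astype(np.uint8)):
    P=np.array([at(f,p[::-1],.028)[:2] for p in np.argwhere(q)]).astype(np.float32)*1000
    print(cv2.minAreaRect(P))
cv2.imwrite("pics/w6.png",cv2.resize(im[150:230,270:370],None,fx=6,fy=6,interpolation=cv2.INTER_CUBIC))
E
```

```text
otsu 117.0
((529.0394287109375, -48.96979522705078), (35.497947692871094, 29.654422760009766), 84.07839965820312)
((529.2402954101562, -47.91899108886719), (37.549068450927734, 29.955448150634766), 83.82685852050781)
```

View pics/w6.png

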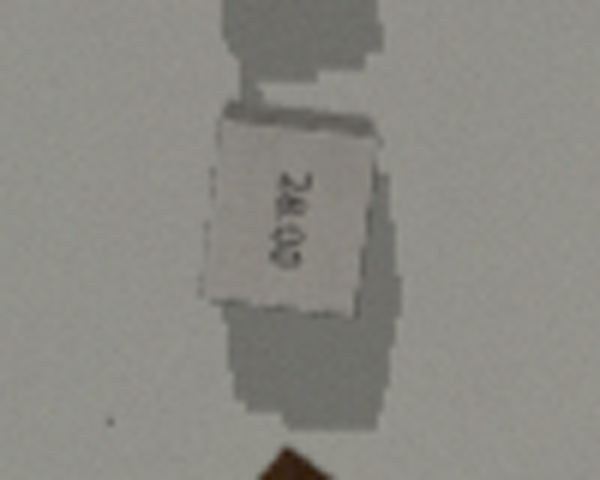

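The rectangle measures 35.5 x 29.7 mm, centred at (0.529,-0.049), with its long axis at 84°. I'll turn 0.11 rad clockwise, descend and grip.

Emit:
drive_tool(gripper=0.8, rows=[[[2.5,1,30],0],[[0,0,30],0.112],[[0,0,30],0],[[0,0,30],0],[[0,0,30],0],[[0,0,25],0],[[0,0,12],0],[[0,0,4],0],[[0,0,0],0]])

```text
time_s: 19.8
tool_pos: [0.5303, -0.0496, 0.0083]
ee_rot: [0.0, 0.743, 0.67, 0.0]
contact_force: [1.0, -0.4, 1.2]
finger_gap: 0.0683
finger_force: 0.0
```

Emit:
drive_tool(gripper=0, rows=[[[0,0,0],0],[[0,0,0],0],[[0,0,0],0],[[0,0,0],0],[[0,0,0],0],[[0,0,0],0]])

```text
time_s: 20.55
tool_pos: [0.5305, -0.0497, 0.0087]
ee_rot: [0.001, 0.743, 0.67, 0.0]
contact_force: [-2.1, -0.4, 6.2]
finger_gap: 0.0285
finger_force: 60.4
```

Emit:
drive_tool(gripper=0, rows=[[[0,0,-8],0],[[0,0,-20],0],[[0,0,-30],0],[[0,0,-35],0],[[0,0,-35],0],[[0,0,-35],0],[[0,0,-20],0],[[0,0,-10],0],[[0,0,0],0]])

```text
time_s: 21.68
tool_pos: [0.5298, -0.0495, 0.201]
ee_rot: [0.0, 0.743, 0.67, 0.0]
contact_force: [-0.3, 0.3, -1.3]
finger_gap: 0.0288
finger_force: 59.5
```

Emit:
drive_tool(gripper=0, rows=[[[-20,-5,0],0],[[-32,-8,0],0],[[-35,-9,0],0],[[-35,-9,0],0],[[-35,-9,0],0],[[-35,-9,0],0],[[-35,-9,0],0],[[-32,-9,0],0],[[-20,-5,0],0],[[0,0,0],0]])

```text
time_s: 22.92
tool_pos: [0.4287, -0.3202, 0.1998]
ee_rot: [-0.001, 0.743, 0.669, 0.0]
contact_force: [-0.8, -0.1, -2.1]
finger_gap: 0.0285
finger_force: 59.5
```

```bash
python3 - <<'E'
from h import *
s=get_state();print(s["tool_pos"],s["joints"])
f=grab_frame("wrist");cv2.imwrite("pics/w7.png",f["color"])
for n in("sensor_face","station","tall_block_center"):
    for d in place_of("wrist",n)[:3]: 
        p=at(f,d["pixel"],Z[n]);print(n,round(d["confidence"],2),np.round(d["pixel"]),np.round(p,4),tool(p))
im=f["color"].astype(int)
m=((im[...,2]>150)&(im[...,1]<150)&(im[...,1]>70)&(im[...,0]<70)).astype(np.uint8)
n,l,st,c=cv2.connectedComponentsWithStats(m);i=1+st[1:,4].argmax();print(st[i],c[i],at(f,c[i],.046))
E
```

```text
[ 0.4287294  -0.32017257  0.19983667] [-8.63482777e-01  1.23893718e-01  1.73786900e+00  1.15679079e-04
  1.28153936e+00 -7.58479826e-01]
sensor_face 0.67 [315. 167.] [ 0.4292 -0.294   0.046 ] [ 24.4  -2.7 154.2]
station 0.77 [318. 162.] [ 0.4321 -0.294   0.    ] [2.440e+01 1.000e-01 2.003e+02]
tall_block_center 0.72 [319. 255.] [ 0.4217 -0.4103  0.014 ] [-92.4   1.4 186.4]
[257 110 123 119 718] [310.58356546 162.37743733] [ 0.42515506 -0.2888675   0.046     ]
```

View pics/w7.png

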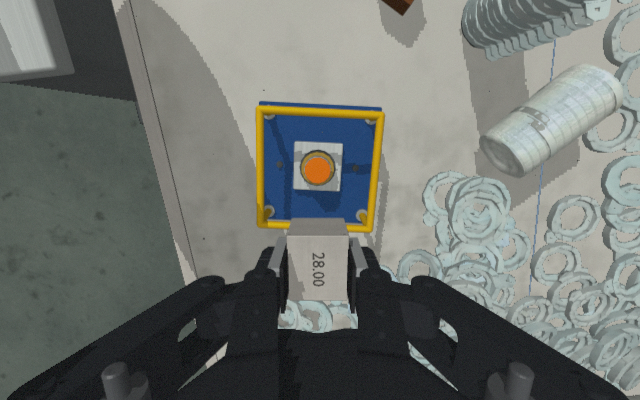

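The picture shows the sensor face at (317,168), the rail at columns 257–383 and rows 105–230, and the block held flush with its top edge at row 237. I'll fit the rail, the sensor and the block in hand.

```bash
python3 - <<'E'
from h import *
s=get_state();f=grab_frame("wrist");im=f["color"];h=cv2.cvtColor(im,cv2.COLOR_BGR2HSV).astype(int)
sat=(h[...,1]>150)&(h[...,2]>90)
yel=sat&(h[...,0]>=19)&(h[...,0]<=32);ora=(h[...,1]>170)&(h[...,2]>130)&(h[...,0]>=5)&(h[...,0]<=16)
yel[:95]=0;yel[232:]=0
n,l,st,c=cv2.connectedComponentsWithStats(ora.astype(np.uint8));i=1+st[1:,4].argmax();print("orange",st[i],c[i])
(cx,cy),r=cv2.minEnclosingCircle(np.argwhere(l==i)[:,::-1].astype(np.float32));print(cx,cy,r)
for q in((cx,cy),c[i]):print("sensor",at(f,q,.046)[:2],tool(at(f,q,.046)))
R=rot(s["ee_rot"])
def T(px,z):return R.T@(at(f,px,z)-s["tool_pos"])*1000
def fit(pts):
    P=np.array([T(p,.060)[:2] for p in pts],np.float32);vx,vy,x,y=cv2.fitLine(P,cv2.DIST_HUBER,0,.01,.01).ravel();return np.degrees(np.arctan2(vy,vx)),x,y
L=[];Rr=[];To=[]
for y in range(125,200):
    for lo,hi,o in((250,280,L),(360,390,Rr)):
        xs=np.flatnonzero(yel[y,lo:hi])+lo
        if len(xs)>3:o.append((xs.mean(),y))
for x in range(275,365):
    ys=np.flatnonzero(yel[95:125,x])+95
    if len(ys)>3:To.append((x,ys.mean()))
for nm,o in(("L",L),("R",Rr),("T",To)):print(nm,len(o),fit(o),o[0],o[-1])
z=s["tool_pos"][2]-.0087
for px in((289,237),(349,237),(288,300)):print("top",px,T(px,z+.028))
for px in((291,218),(344,218)):print("bot",px,T(px,z))
print(s["tool_pos"],s["ee_rot"])
E
```

```text
orange [304 160  26  25 504] [316.23611111 171.87103175]
316.2391357421875 171.80435180664062 12.81686019897461
sensor [ 0.43104648 -0.29789222] [ 20.6  -0.8 154.6]
sensor [ 0.43103596 -0.2979629 ] [ 20.5  -0.8 154.6]
L 75 (np.float32(3.1265352), np.float32(37.33486), np.float32(-57.99653)) (np.float64(258.5), 125) (np.float64(259.0), 199)
R 75 (np.float32(2.8909943), np.float32(32.13643), np.float32(57.91983)) (np.float64(378.5), 125) (np.float64(371.0), 199)
T 90 (np.float32(-87.032646), np.float32(78.467514), np.float32(2.4978905)) (275, np.float64(111.5)) (364, np.float64(116.5))
top (289, 237) [ 16.41017519 -13.09257848 -19.28311162]
top (349, 237) [ 16.41279052  15.19384223 -19.29174015]
top (288, 300) [-17.56023264 -14.49164275 -19.30938987]
bot (291, 218) [ 16.63247646 -14.65556918   8.71754999]
bot (344, 218) [16.63669955 15.42175225  8.70837629]
[ 0.42974809 -0.31848113  0.20048617] [-3.76651765e-04  7.42197592e-01  6.70180988e-01  1.89490673e-04]
```

The fits agree: rail spacing 116 mm, with both the sensor and the rail centre at tool (20.6, -0.8), and yaw +3°. The block in hand sits at about (-0.8, +0.6). I'll align, then lower to a check height.

Emit:
drive_tool(gripper=0, rows=[[[11.4,-0.7,0],0],[[10,-0.7,0],0],[[0,0,0],0.026],[[0,0,10],0.026],[[0,0,20],0],[[0,0,15],0],[[0,0,5],0],[[0,0,0],0],[[0,0,0],0]])

```text
time_s: 24.3
tool_pos: [0.4306, -0.2986, 0.1514]
ee_rot: [0.001, 0.76, 0.65, 0.0]
contact_force: [-0.3, 0.9, -2.9]
finger_gap: 0.0284
finger_force: 59.5
```

```bash
cat > c.py <<'E'
from h import *
P=[];Q=[]
for _ in range(8):
    f=grab_frame("wrist");s=get_state();P.append(s["tool_pos"]);Q.append(s["ee_rot"])
s["tool_pos"]=np.mean(P,0);q=np.mean(Q,0);R=rot(q/np.linalg.norm(q))
print("mean",s["tool_pos"],q,"tilt",R[:,2],np.std(P,0),"grip",s["finger_gap"],s["contact_force"])
im=f["color"];h=cv2.cvtColor(im,cv2.COLOR_BGR2HSV).astype(int)
def T(px,z):return R.T@(at(f,px,z)-s["tool_pos"])*1000
ora=(h[...,1]>170)&(h[...,2]>130)&(h[...,0]>=5)&(h[...,0]<=16)
n,l,st,c=cv2.connectedComponentsWithStats(ora.astype(np.uint8));i=1+st[1:,4].argmax();print("orange",st[i],c[i],T(c[i],.046))
yel=(h[...,1]>150)&(h[...,2]>90)&(h[...,0]>=19)&(h[...,0]<=32);yel[300:]=0
n,l,st,c=cv2.connectedComponentsWithStats(yel.astype(np.uint8));i=1+st[1:,4].argmax();x,y,w,hh,_=st[i];print("yellow",st[i]);yel=l==i
def fit(pts):
    A=np.array([T(p,.060)[:2] for p in pts],np.float32);vx,vy,a,b=cv2.fitLine(A,cv2.DIST_HUBER,0,.01,.01).ravel();return np.round([np.degrees(np.arctan2(vy,vx)),a,b],2)
def runs(n,lo,hi,col,first):
    o=[]
    for k in range(lo,hi):
        v=np.flatnonzero(yel[:,k] if col else yel[k])
        if len(v)<4:continue
        e=v if first else v[::-1];j=np.flatnonzero(np.abs(np.diff(e))>2);e=e[:j[0]+1] if len(j) else e
        if len(e)<20:o.append((k,e.mean()) if col else (e.mean(),k))
    print(n,len(o),fit(o) if len(o)>5 else "")
runs("L",y+25,y+85,0,1);runs("R",y+25,y+85,0,0);runs("T",x+25,x+w-25,1,1)
E
python3 c.py; python3 - <<'E'
import sys;sys.path.insert(0,'.')
from h import *
cv2.imwrite("pics/w8.png",grab_frame("wrist")["color"])
E
```

```text
mean [ 0.43046594 -0.29838441  0.15126285] [4.43852195e-04 7.59729832e-01 6.50238684e-01 1.87441975e-05] tilt [ 6.05700810e-04 -6.50039128e-04 -9.99999605e-01] [0.00011561 0.00013934 0.00020163] grip 0.028955939616958012 [ 0.11853716 -0.53309876 -2.69560261]
orange [303 187  30  29 672] [317.51934524 201.55654762] [  0.98416792   0.40107203 105.26263632]
yellow [ 242  132  152  138 3694]
L 60 [ -0.17  17.66 -57.75]
R 60 [-0.21 21.28 58.37]
T 102 [89.98 58.83  5.13]
```

View pics/w8.png

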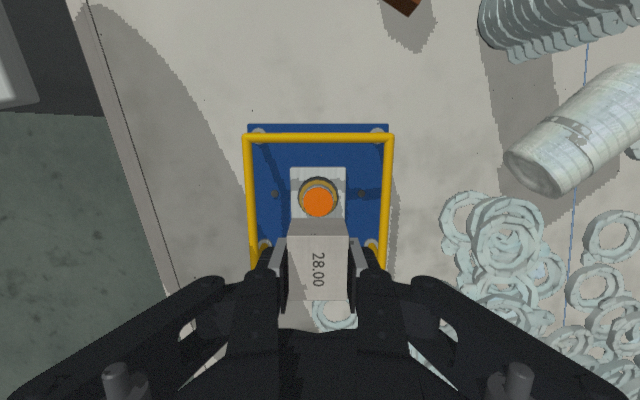

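The picture shows the block square over the station (yaw within 0.2°), with the sensor at (318,201). I'll work out the residual block-to-sensor offset in this same frame.

```bash
cat >> c.py <<'E'
g=cv2.cvtColor(im,cv2.COLOR_BGR2GRAY).astype(float)
z=s["tool_pos"][2]-.0087
col=g[225:320,300:308].mean(1);d=np.abs(np.diff(cv2.GaussianBlur(col.reshape(-1,1),(1,3),0).ravel()))
print("rows",[(225+i,round(d[i],1)) for i in np.argsort(-d)[:6]]);
bx=g[268:285].mean(0)[275:365];d=np.abs(np.diff(bx));print("cols",[(275+i,round(d[i],1)) for i in np.argsort(-d)[:8]])
for px in((319,237),(319,300)):print("top",px,np.round(T(px,z+.028),1))
for px in((288,270),(349,270)):print("top",px,np.round(T(px,z+.028),1))
print("bot",np.round(T((318,218.5),z),1))
E
python3 c.py | tail -12
```

```text
orange [303 188  30  29 674] [317.77596439 201.84272997] [  0.62660879   0.83066137 104.7897612 ]
yellow [ 242  132  152  138 3713]
L 60 [ -0.14  17.55 -57.43]
R 60 [-2.00e-02  3.70e+00  5.87e+01]
T 102 [89.98 58.68 -7.25]
rows [(np.int64(235), np.float64(17.4)), (np.int64(234), np.float64(15.4)), (np.int64(300), np.float64(9.1)), (np.int64(284), np.float64(8.9)), (np.int64(299), np.float64(7.7)), (np.int64(289), np.float64(6.0))]
cols [(np.int64(346), np.float64(97.9)), (np.int64(288), np.float64(56.4)), (np.int64(287), np.float64(38.6)), (np.int64(312), np.float64(30.2)), (np.int64(323), np.float64(29.0)), (np.int64(347), np.float64(27.9)), (np.int64(359), np.float64(24.8)), (np.int64(278), np.float64(23.5))]
top (319, 237) [ 16.4   1.1 -19.3]
top (319, 300) [-17.5   1.2 -19.3]
top (288, 270) [ -0.8 -14.  -19.3]
top (349, 270) [ -0.8  15.8 -19.3]
bot [16.4  0.7  8.7]
```

Emit:
drive_tool(gripper=0, rows=[[[1,0.2,10],0],[[0,0,20],0],[[0,0,20],0],[[0,0,16],0],[[0,0,10],0],[[0,0,6],0],[[0,0,3],0],[[0,0,1],0],[[0,0,0],0],[[0,0,0],0]])

```text
time_s: 26.4
tool_pos: [0.4308, -0.2974, 0.0652]
ee_rot: [0.0, 0.76, 0.65, 0.0]
contact_force: [0.1, 0.4, -1.7]
finger_gap: 0.0285
finger_force: 59.5
```

```bash
python3 c.py
```

```text
mean [ 0.43066225 -0.29725712  0.06493712] [1.29165871e-04 7.59728050e-01 6.50240926e-01 1.39858157e-05] tilt [ 1.89228706e-04 -1.78073572e-04 -9.99999966e-01] [6.08260770e-05 5.87844751e-05 1.07713649e-04] grip 0.02888217901787629 [ 0.01365162 -0.34143628 -2.20304997]Traceback (most recent call last):
  File "c.py", line 10, in <module>
    n,l,st,c=cv2.connectedComponentsWithStats(ora.astype(np.uint8));i=1+st[1:,4].argmax();print("orange",st[i],c[i],T(c[i],.046))
                                                                        ~~~~~~~~~~~~~~~^^
ValueError: attempt to get argmax of an empty sequence
```

Ten pictures viewed, so the last check is by numbers: rail fit from the wrist camera, and the gap from the side camera.

```bash
sed -i '/^n,l,st,c.*ora/d' c.py; python3 c.py; python3 - <<'E'
from h import *
f=grab_frame("side");im=f["color"];h=cv2.cvtColor(im,cv2.COLOR_BGR2HSV).astype(int)
C=[.4307,-.2968]
for n,p in(("face",[*C,.046]),("face front",[C[0],C[1]-.014,.046]),("bot front",[C[0],C[1]-.0175,.056])):print(n,proj(f,p))
u=int(proj(f,[*C,.05])[0])
for v in range(262,306,2):print(v,im[v,u-2:u+3].mean(0).round().astype(int).tolist(),end=";")
E
```

```text
mean [ 0.43058326 -0.29719476  0.06477546] [-1.59635160e-05  7.59732273e-01  6.50236013e-01  2.86631495e-06] tilt [-1.64048421e-05  2.79835590e-05 -9.99999999e-01] [8.62843057e-06 1.40767802e-05 1.28305750e-05] grip 0.028833393933281277 [-0.43272514 -0.56432558 -2.14928067]
yellow [ 197  136  241  148 7331]
L 60 [ -0.09  33.33 -57.8 ]
R 60 [ 0.08 33.35 58.47]
T 191 [ 89.98  57.5  -13.25]
rows [(np.int64(301), np.float64(20.1)), (np.int64(302), np.float64(18.7)), (np.int64(235), np.float64(17.6)), (np.int64(234), np.float64(15.2)), (np.int64(303), np.float64(13.5)), (np.int64(298), np.float64(11.2))]
cols [(np.int64(346), np.float64(99.2)), (np.int64(288), np.float64(55.3)), (np.int64(287), np.float64(41.2)), (np.int64(312), np.float64(30.8)), (np.int64(347), np.float64(28.7)), (np.int64(323), np.float64(28.6)), (np.int64(359), np.float64(26.2)), (np.int64(314), np.float64(23.4))]
top (319, 237) [ 16.4   1.1 -19.3]
top (319, 300) [-17.6   1.2 -19.3]
top (288, 270) [ -0.8 -14.  -19.3]
top (349, 270) [ -0.8  15.8 -19.3]
bot [16.4  0.7  8.7]
face [264.92648026 296.72984897]
face front [265.7215693  302.22372799]
bot front [265.44059497 297.80803272]
262 [174, 192, 197];264 [161, 187, 199];266 [90, 170, 206];268 [127, 170, 195];270 [156, 174, 183];272 [144, 158, 165];274 [145, 160, 168];276 [148, 163, 172];278 [164, 180, 189];280 [158, 174, 184];282 [125, 139, 146];284 [121, 134, 140];286 [121, 133, 139];288 [121, 133, 139];290 [122, 134, 141];292 [124, 135, 143];294 [123, 134, 141];296 [111, 125, 144];298 [50, 88, 162];300 [29, 83, 172];302 [37, 89, 177];304 [87, 104, 142];
```

The station centre is at (-0.5, 0.3) mm and the block at about (-0.3, 0.3), with yaw error under 0.1°. The side view puts the block's lower edge at row 297, against 297.8 predicted for a 10 mm gap. I'll hand in.

```bash
python3 -c "
from rig import order
print(order.job_done())"
```

```text
the job is handed in; nothing more can be done
None
```

The stop button was pressed and sprang back, and its head was turned clockwise to its stop; the tall block is held level and square about 1 cm above the sensor, within about 1 mm of centre by measurement, and the job is handed in.

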